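# Hold back a belt tensioner past its ratchet for a belt change

## Robot

A 7-joint arm with a two-finger parallel gripper is mounted at the origin on a cart in front of the work surface, level with it; the furniture and walls round the work are solid. World frame = base frame: x ahead of the robot, y to its left, z up, the work surface at z = 0. Lengths are in m, angles in rad, forces in N, time in s.
With the tool pointing down it reaches from about 0.4 to 0.85 m from the base axis. Payload 10.4 kg.
Tool frame: the origin (TCP) lies midway between the tips of the shut fingers; the grasp point (between the pads) lies manip.pinch_z behind it (manip.pinch_z is the distance from the TCP to the grasp point, in m); z points along the fingers, y is the direction in which the jaws open and shut (so a half turn about z gives the same grasp; the last joint's range is limited). The gripper opens to 85 mm and grips with 20 to 120 N. Pads are 22 mm wide; open, the fingers measure 114 mm over their backs; the gripper's body (76 mm by 85 mm) begins 54 mm behind the grasp point. The pads swing forward as they close: fully open they stand 13 mm farther back than shut.
Start: joints at [1.315, 0.332, -0.065, 1.46, 0.022, 1.35, -0.088], TCP at [0.144, -0.608, 0.231] pointing down, gripper open.
Joint ranges: [-2.6, 2.6], [-0.5, 2.12], [-1.47, 1.34], [0.16, 2.42], [-1.27, 4.41], [0.06, 2.06], [-2.6, 2.6]. Speed limits (rad/s): [2.22, 2.22, 2.79, 2.79, 3.14, 3.14, 3.14].

## Interface

Orientations are given as a unit quaternion [x, y, z, w].
In Python, from workcell import manip gives the robot as it stands.
- The arm moves only by the shell command python3 -m handwheel 'ROWS' [FORCE]. ROWS is JSON, a list that holds one entry, the list of rows, each a list of 7 numbers: the shift along the tool's x, y, z in m, then the turn, a rotation vector about the tool's x, y, z in rad, then the finger opening in m, from 0 to 0.0854. In form: [[[tx, ty, tz, ax, ay, az, claw], ...]]. A call has 1 to 8 rows; each row is the pose to reach, as a shift and turn from the pose commanded when the call began, along the tool's axes at that moment; what a row does not reach only later rows make up. A row lasts 1/8 s, in which the tool goes at most 62.5 mm and 10.7 degrees, less where a joint would pass 70% of its speed; a pose out of reach is approached as far as the arm can. A call with a gripper value outside its range is refused whole. The fingers move at their own pace and stop on an object; FORCE is the grip in N (left out, the last holds). Time passes only in rows, so rows that repeat a pose let the fingers close. It gives the time, the measured TCP pose, the force and the opening at its end, in the units of the state.
- manip.get_obs(): the state, without advancing time (a new reading comes with each control period).
- manip.camera(name): name is "side" or "top" or "wrist"; returns the picture (384x512x3 uint8, blue, green, red); there is no depth.
- manip.calibration(name): a dict with "fx", "fy", "cx", "cy" (pixels), "view" (4x4, takes a point from world to camera coordinates); the wrist camera has in their place "tool_from_camera" (4x4, takes a point from camera to tool coordinates, whose origin is the TCP and whose axes are the flange's). Camera axes: x right, y up, looking along -z (the intrinsics and any distortion apply to the point x, -y, -z); pixel columns grow to the right and rows downward; lengths in m; the calibration is good to about 2 mm. A picture is of the moment at which its call begins: read the wrist's pose just before it. calibration takes no time and is no camera call.
- manip.hand_in(): hands the job in, once; it reports no verdict.
The state is a dict: "clock": time; "joint_pos": joint angles; "joint_velocities": joint speeds; "tau": joint torques, N m; "position": TCP position; "ee_rot": TCP orientation; "ft_force": force on the tool from outside, world axes, zero at the start; "torque": the same for the moment, N m; "grip_width": opening from 0.0 (shut) to 1.0 (fully open).
Only numpy, scipy, OpenCV 4.12 (cv2) and the standard library are available. Lean on these libraries where they do the work, as an engineer would, in place of code of your own. Each camera call takes 0.05 s, during which the arm holds its last target.

## Task

The belt is off this drive unit and I am about to fit the new one, which will run round the drive pulley and the idler block. Push the hand lever of the tensioner on the idler block's side outward against its spring until its pawl has clicked over both ratchet teeth, go a little further so that the lever is clear of the pawl but not up against its end stop, and finish with the gripper still holding it there: I need that slack, and the pawl is only the safety catch. Leave the other tensioner and the things lying around alone.

Things in the scene. Friction and masses are not known exactly. Their poses are not given: they have to be found in the camera images.
- drive_unit: Belt-drive unit, fixed: shallow grey box 220 x 370 mm on four legs, its aluminium deck 90 mm above the bench. Origin under its centre on the bench; x axis from front (lever side) to back, y to its left. Toothed drive pulley at (65, 0) mm. Two mirror-image tensioners, left (+y) and right (-y). Rubber stop posts, 29 mm high, stand each side of each lever 45 mm from its pivot: inner = rest, outer = end stop.
- idler_block: Aluminium block 44 x 44 x 20 mm carrying a flanged grey roller (40 mm across, 54 mm high in all), bolted into one of the two seats at the back of the deck: x = 65 mm, y = +100 mm (left) or -100 mm (right) of the unit. Shows on which side the belt will run. Origin: centre of its underside, on the deck.
- seat_cover: Flat aluminium cover plate 44 x 44 x 4 mm with four screws that closes the unused seat. Origin: centre of its underside, on the deck.
- left_pivot (a point): Axis of the left tensioner, upright, 108 mm above the bench: the point in the middle of the tensioner's 8 mm thick steel plate (deck + 14 to deck + 22 mm).
- right_pivot (a point): The same for the right tensioner.
- left_paddle (a point): Centre of the left tensioner's upright thumb paddle, dark steel, at the front end of its hand lever, 82 mm from the pivot: 30 mm long along the lever, 12 mm thick across it, reaching 19 mm above and below this point; the lever's 16 mm wide plate lies from 11 mm below this point down. Moves on an arc about the pivot. Push its inner face outward, or grip it. Only a hex key lies between the paddles.
- right_paddle (a point): The same for the right tensioner.
- left_tensioner (a joint): Angle of the left tensioner: 0 at rest, when its lever points to the front turned 0.29 rad inward; grows as the lever is pushed outward to +y (clockwise from above). A spring drives it back (4 N at the paddle at rest, 11 N at 0.6). The pawl clicks behind the first tooth at 0.25, behind the second at 0.47 (and would catch it there); end stop at 0.74. Held properly: 0.51 to 0.71.
- right_tensioner (a joint): The same for the right tensioner, whose hand lever is pushed outward to -y (counter-clockwise from above).
- left_pawl (a joint): Sprung pawl slider at the outer edge of the deck beside the left pivot, value in m: 0 when home (at rest, or dropped in behind a tooth), up to 0.005 while it rides over a tooth. It works by itself; do not handle it.
- right_pawl (a joint): The same for the right pawl.
- screw_box: Bystander: yellow screw box 76 x 98 x 36 mm, loose on the bench to the left of the unit. Origin: centre of its underside.
- blow_pen: Bystander: blue air pen, 182 mm long, 28 mm thick, lying loose in front of the unit. Origin: under its middle.
- hex_key: Bystander: L-shaped dark steel hex key, 93 x 31 mm, 6 mm thick, lying loose on the deck midway between the two levers, long limb along the unit's y. Origin: underside, middle of the long limb.
- tweezers: Bystander: steel tweezers 124 mm long, 9 mm high, lying loose on the bench in front, left of the unit. Origin: under their middle.
- flux: Bystander: white dispensing bottle with a red needle cap, 44 mm across, 140 mm high, standing at the far left. Origin: centre of its underside.
- tape: Bystander: roll of brown tape, 90 mm across, 24 mm high, lying at the far left. Origin: centre of its underside.
- cup_loose_2: Bystander: ribbed white cup, 66 mm across, 59 mm high, at the back left. Origin: centre of its underside.

How it is judged:
At the end, for the whole second after the job is handed in: The tensioner on the idler block's side stands between 0.51 and 0.71 rad (past both clicks, clear of the pawl, short of the end stop at 0.74) with its pawl home within 1.5 mm and not bearing on it; the robot bears on that tensioner with more than 3 N; the other tensioner is at rest (under 0.05 rad) (((y of idler_block in the frame of drive_unit above 0 m and value of joint left_tensioner between 0.51 and 0.71 rad and value of joint left_pawl below 0.0015 m and contact force between any of the fingers, the arm and left_tensioner above 3 N and contact force between left_pawl and left_tensioner below 0.5 N and value of joint right_tensioner below 0.05 rad) or (y of idler_block in the frame of drive_unit below 0 m and value of joint right_tensioner between 0.51 and 0.71 rad and value of joint right_pawl below 0.0015 m and contact force between any of the fingers, the arm and right_tensioner above 3 N and contact force between right_pawl and right_tensioner below 0.5 N and value of joint left_tensioner below 0.05 rad))); the arm keeps its last pose, push and grip.
It fails at once if the other tensioner was moved ((y of idler_block in the frame of drive_unit above 0 m and value of joint right_tensioner above 0.12 rad) or (y of idler_block in the frame of drive_unit below 0 m and value of joint left_tensioner above 0.12 rad)).
It fails at once if a tensioner was run up against its end stop (value of joint any of left_tensioner, right_tensioner above 0.735 rad).
It fails at once if a thing lying around was pushed away (distance of any of hex_key, blow_pen, screw_box, tweezers, flux, tape, cup_loose_2 from where it was at the start of the episode above 0.03 m).
It also fails if it takes over 38 s, if anything falls off the work surface, if the arm or the gripper's body presses on something with over 40 N, if the wrist force passes 120 N, or if a joint passes its speed limit or range.

## Working session

There is one attempt and no reset: what is moved stays moved. The work goes in short steps, Python scripts to look and compute and a shell command to move; the robot and the scene stay as the last step left them, time stands still between calls to the robot, and variables do not carry over. Pictures are saved under pics/ and viewed, and the job is handed in when it is done.

```bash
mkdir -p pics
python3 - <<'E'
from workcell import manip
import cv2
o=manip.get_obs(); print({k:o[k] for k in('clock','position','ee_rot','ft_force','grip_width')}, manip.pinch_z)
for n in('top','side','wrist'):
    im=manip.camera(n); cv2.imwrite(f'pics/{n}0.png',im); c=manip.calibration(n); print(n,c)
E
```

```text
{'clock': 0.0, 'position': array([ 0.14407729, -0.6077951 ,  0.23052396]), 'ee_rot': array([ 9.93231702e-01,  1.16147767e-01, -1.31972181e-04, -6.81361860e-04]), 'ft_force': array([ 0.92103733, -1.16915654,  1.05454793]), 'grip_width': 1.0009987235951356} 0.0187
top {'fx': 428.459838738496, 'fy': 428.459838738496, 'cx': 257.48177821941715, 'cy': 197.14529741788775, 'view': array([[ 0.00677004, -0.99990374,  0.0121107 ,  0.05759549],
       [ 0.98471213,  0.00877426,  0.1739685 , -0.54049904],
       [-0.17405802,  0.01074778,  0.98467674, -1.45312359],
       [ 0.        ,  0.        ,  0.        ,  1.        ]])}
side {'fx': 462.7659682954776, 'fy': 462.7659682954776, 'cx': 256.2736894905603, 'cy': 198.72238260363002, 'view': array([[-0.96195254, -0.27211495, -0.02451049,  0.54873254],
       [ 0.108253  , -0.46197357,  0.88026229, -0.12370944],
       [-0.25085573,  0.84411721,  0.47385391, -1.35980305],
       [ 0.        ,  0.        ,  0.        ,  1.        ]])}
wrist {'fx': 269.4901060230246, 'fy': 269.4901060230246, 'cx': 251.13956950735394, 'cy': 193.72128594635947, 'tool_from_camera': array([[-6.30122658e-04,  9.45075316e-01,  3.26852032e-01,
         8.30755522e-02],
       [ 9.99999801e-01,  5.91681111e-04,  2.17038029e-04,
         1.60335502e-05],
       [ 1.17251106e-05,  3.26852103e-01, -9.45075501e-01,
        -1.42878599e-01],
       [ 0.00000000e+00,  0.00000000e+00,  0.00000000e+00,
         1.00000000e+00]])}
```

View pics/top0.png

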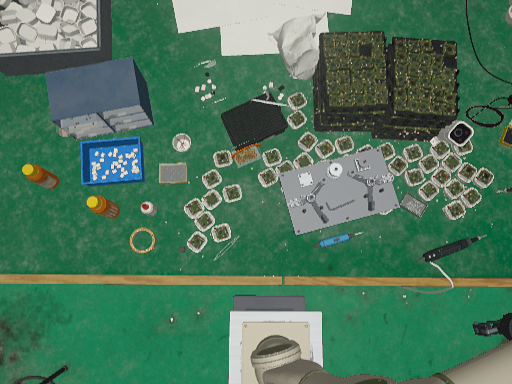

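View pics/side0.png

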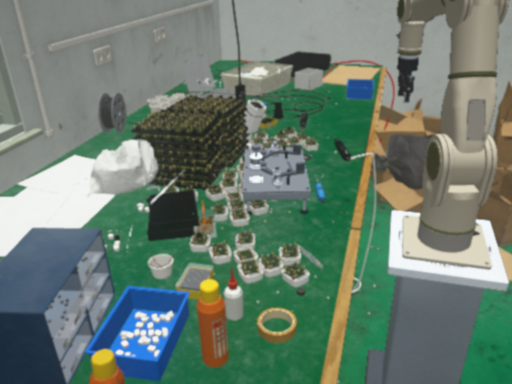

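Run:
```python
import cv2
a=cv2.imread('pics/top0.png')[140:250,265:415]; cv2.imwrite('pics/topz.png',cv2.resize(a,None,fx=5.3,fy=5.3,interpolation=cv2.INTER_CUBIC))
a=cv2.imread('pics/side0.png')[130:220,230:330]; cv2.imwrite('pics/sidez.png',cv2.resize(a,None,fx=6.5,fy=6.5,interpolation=cv2.INTER_CUBIC))
```

```text
(no output)
```

View pics/topz.png

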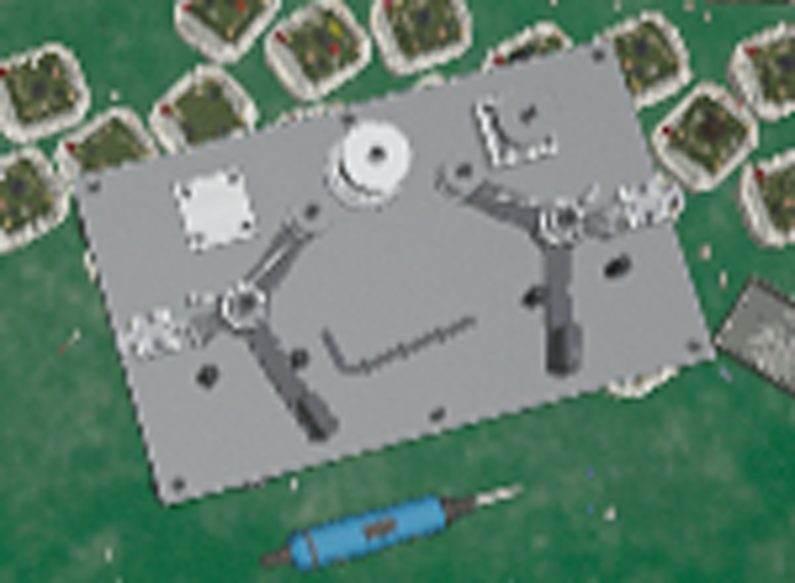

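View pics/sidez.png

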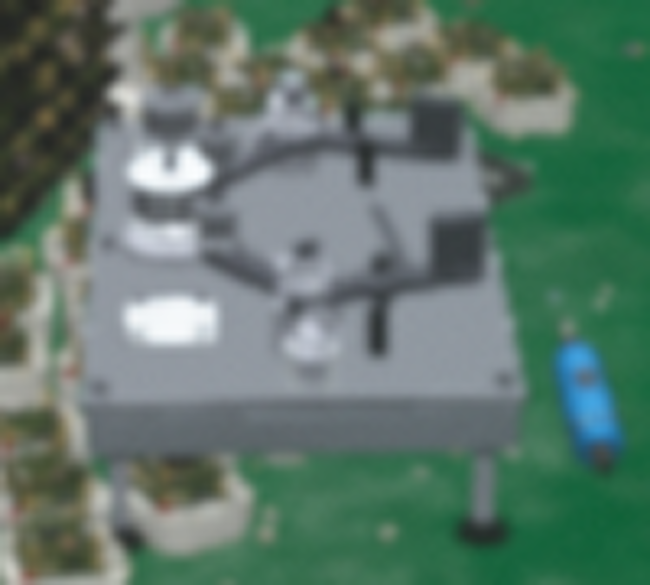

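View pics/wrist0.png

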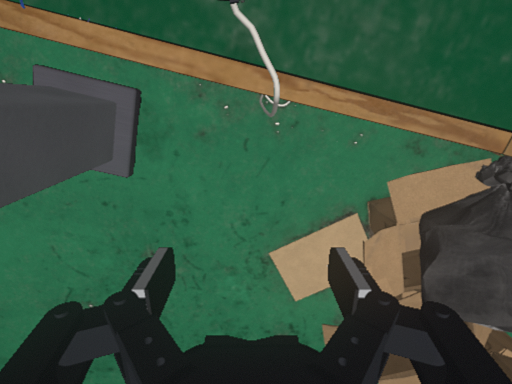

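```bash
cat > h.py <<'E'
import numpy as np
from workcell import manip
def ray(name,u,v):
    c=manip.calibration(name);V=c['view']
    d=V[:3,:3].T@np.array([(u-c['cx'])/c['fx'],-(v-c['cy'])/c['fy'],-1]); o=-V[:3,:3].T@V[:3,3]
    return o,d
def onz(name,u,v,z):
    o,d=ray(name,u,v); return o+d*(z-o[2])/d[2]
def rayw(u,v,z,pos,q):
    from scipy.spatial.transform import Rotation as R
    c=manip.calibration('wrist');T=c['tool_from_camera'];W=R.from_quat(q).as_matrix()
    d=W@T[:3,:3]@np.array([(u-c['cx'])/c['fx'],-(v-c['cy'])/c['fy'],-1]);o=W@T[:3,3]+pos
    return o+d*(z-o[2])/d[2]
E
python3 - <<'E'
from h import *
f=lambda u,v,z:onz('top',265+u/5.3-.4,140+v/5.3-.4,z)
P=[f(*p,.09) for p in((82,185),(600,42),(715,352),(165,500))]
for p in P:print(p.round(4))
print('centre',np.mean(P,0)); 
ly=P[0]-P[1]+P[3]-P[2]; yaw=np.arctan2(-ly[0],ly[1]); print('yaw',yaw)
piv=f(562,222,.112+.006); pad=f(562,345,.142)
print(piv,pad,np.linalg.norm((pad-piv)[:2]), np.arctan2(*(piv-pad)[1::-1]))
c=np.mean(P,0)
print('idler',f(520,115,.144)-c, 'cover',f(215,210,.094)-c)
E
```

```text
[ 0.6121 -0.0147  0.09  ]
[ 0.7117 -0.3556  0.09  ]
[ 0.5061 -0.4209  0.09  ]
[ 0.4083 -0.0668  0.09  ]
centre [ 0.55953914 -0.21450881  0.09      ]
yaw 0.27670191616814954
[ 0.58439608 -0.31789867  0.118     ] [ 0.50142939 -0.30808578  0.142     ] 0.0835449926523362 -0.1177281147304496
idler [ 0.0877164 -0.0722921  0.054    ] cover [0.03588311 0.11418975 0.004     ]
```

```bash
python3 -m handwheel '[[[0.05,-0.025,-0.02,0,0,0.03,0.05],[0.105,-0.052,-0.03,0,0,0.06,0.05],[0.16,-0.08,-0.03,0,0,0.1,0.05],[0.21,-0.105,-0.03,0,0,0.13,0.05],[0.265,-0.132,-0.03,0,0,0.17,0.05],[0.32,-0.16,-0.03,0,0,0.2,0.05],[0.37,-0.185,-0.03,0,0,0.25,0.05],[0.415,-0.208,-0.03,0,0,0.27,0.05]]]' 60
python3 - <<'E'
from h import *
import cv2
o=manip.get_obs(); im=manip.camera('wrist'); print(o['clock'],o['position'],o['ee_rot'],o['joint_pos'])
cv2.imwrite('pics/w1.png',cv2.resize(im,(768,576)))
np.savez('w1.npz',p=o['position'],q=o['ee_rot'])
E
```

```text
clock: 1.15
position: [0.5014, -0.3083, 0.2612]
ee_rot: [1.0, -0.019, -0.0, -0.0]
ft_force: [0.4, -1.4, 0.9]
grip_width: 0.586
1.15 [ 0.50135332 -0.30829803  0.26115757] [ 9.99823145e-01 -1.88061872e-02 -3.76697783e-05 -7.26616834e-05] [ 0.74969052  0.25799137 -0.33405635  1.50293513  0.08495966  1.39510191
 -1.19738468]
```

View pics/w1.png

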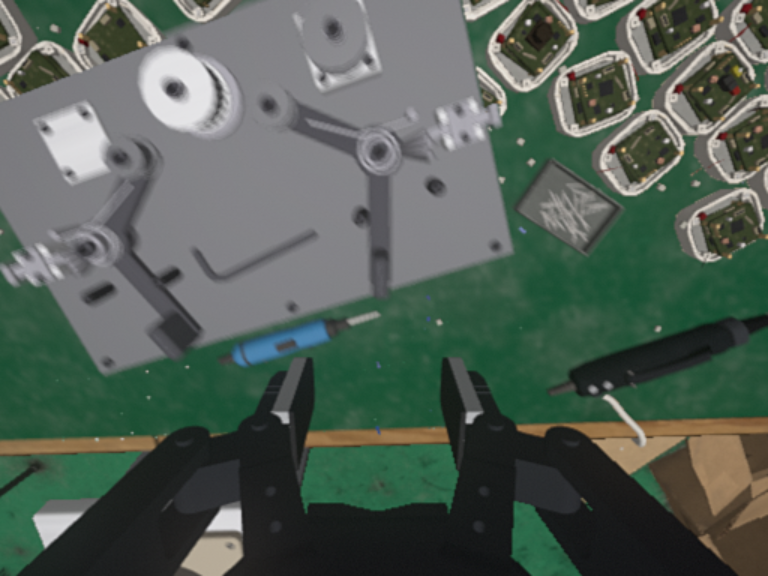

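Run:
```python
import cv2
a=cv2.imread('pics/w1.png')[120:310,310:460]; cv2.imwrite('pics/w1z.png',cv2.resize(a,None,fx=3.1,fy=3.1,interpolation=cv2.INTER_CUBIC))
```

```text
(no output)
```

View pics/w1z.png

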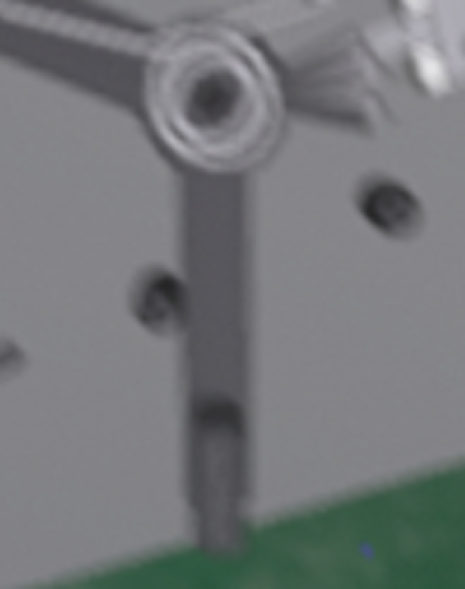

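Run:
```python
from h import *
d=np.load('w1.npz')
f=lambda u,v,z:rayw((310+u/3.1)/1.5-.2,(120+v/3.1)/1.5-.2,z,d['p'],d['q'])
pv=f(215,95,.12)
for u,v in((220,432),(220,490),(220,548),(197,490),(243,490)):print(f(u,v,.142))
print('piv',pv, f(215,95,.112))
pd=f(220,490,.142); e=(pd-pv)[:2]; print(np.linalg.norm(e),np.arctan2(e[1],-e[0]))
for u,v in((158,300),(392,207)): s=f(u,v,.119); e=(s-pv)[:2]; print(s,np.linalg.norm(e),np.arctan2(e[1],-e[0]))
```

```text
[ 0.51600121 -0.3117794   0.142     ]
[ 0.50292996 -0.31132115  0.142     ]
[ 0.489438   -0.31084816  0.142     ]
[ 0.50312208 -0.306291    0.142     ]
[ 0.50273784 -0.31635127  0.142     ]
piv [ 0.58460767 -0.31331205  0.12      ] [ 0.584613   -0.31335437  0.112     ]
0.08170196625409315 0.024370168236426404
[ 0.54129536 -0.29883294  0.119     ] 0.04566837772076689 0.3226163168971363
[ 0.55974475 -0.35155371  0.119     ] 0.04561347852361947 -0.9943137869196457
```

```bash
python3 -m handwheel '[[[0.002,0.003,0.04,0,0,-0.018,0.05],[0.002,0.003,0.09,0,0,-0.018,0.05],[0.002,0.003,0.13,0,0,-0.018,0.05],[0.002,0.003,0.144,0,0,-0.018,0.05],[0.002,0.003,0.144,0,0,-0.018,0.05]]]' 40
python3 - <<'E'
from h import *
import cv2
o=manip.get_obs(); im=manip.camera('wrist'); print(o['clock'],o['position'],o['ee_rot'],o['ft_force'])
cv2.imwrite('pics/w2.png',cv2.resize(im,(768,576)))
E
```

```text
clock: 1.82
position: [0.5018, -0.3131, 0.1174]
ee_rot: [1.0, -0.01, -0.0, -0.0]
ft_force: [0.2, 0.1, 0.1]
grip_width: 0.584
1.825 [ 0.50179301 -0.31313119  0.1173511 ] [ 9.99953880e-01 -9.59785312e-03 -2.87615315e-04 -1.89752573e-04] [0.2273691  0.0962923  0.08760815]
```

View pics/w2.png

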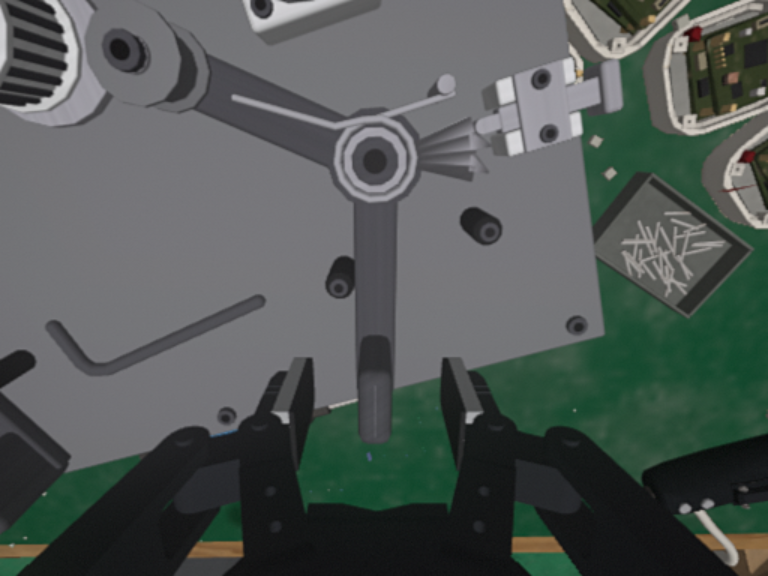

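```bash
python3 -m handwheel '[[[0,0,0,0,0,0,0],[0,0,0,0,0,0,0],[0,0,0,0,0,0,0],[0,0,0,0,0,0,0],[0,0,0,0,0,0,0]]]' 40
python3 - <<'E'
from h import *
import cv2
o=manip.get_obs(); im=manip.camera('wrist'); print(o['clock'],o['position'],o['ee_rot'],o['ft_force'])
cv2.imwrite('pics/w3.png',cv2.resize(im,(768,576)))
# arc rows: rigid rotation about pivot by th (ccw from above)
P=np.array([.5846,-.3133]); 
from scipy.spatial.transform import Rotation as R
W=R.from_quat(o['ee_rot']).as_matrix(); p=o['position']
for th in np.arange(.1,.66,.1):
    c,s=np.cos(th),np.sin(th); v=p[:2]-P; n=P+np.array([c*v[0]-s*v[1],s*v[0]+c*v[1]])
    print(th.round(2),(W.T@np.r_[n-p[:2],0]).round(4))
E
```

```text
clock: 2.5
position: [0.5025, -0.3126, 0.1186]
ee_rot: [1.0, -0.009, 0.001, 0.0]
ft_force: [-2.2, 3.5, 6.2]
grip_width: 0.129
2.5 [ 0.50246058 -0.31259389  0.11861059] [ 9.99956093e-01 -9.35538855e-03  5.35623934e-04  3.10701963e-05] [-2.22140053  3.47918098  6.1892628 ]
0.1 [0.0005 0.0082 0.    ]
0.2 [0.0018 0.0163 0.    ]
0.3 [0.0039 0.0242 0.    ]
0.4 [0.0068 0.0319 0.    ]
0.5 [0.0105 0.0393 0.    ]
0.6 [0.0148 0.0462 0.    ]
```

View pics/w3.png

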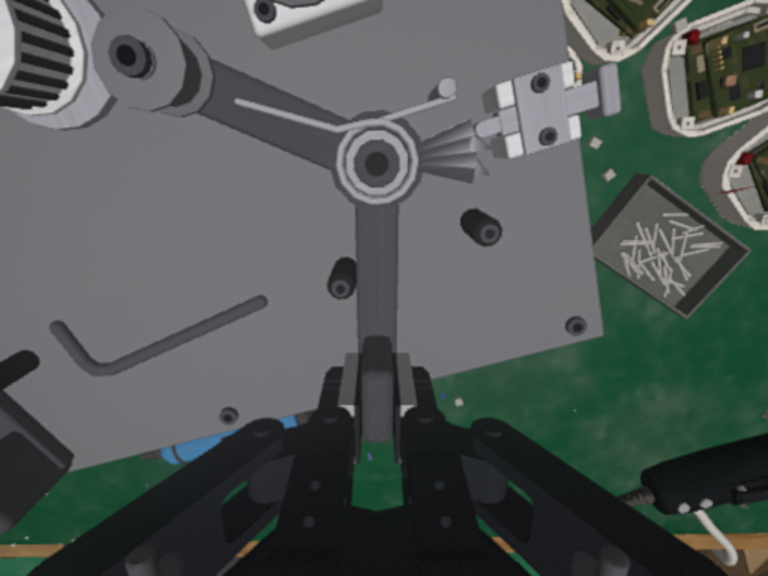

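```bash
python3 -m handwheel '[[[0,0.004,-0.001,0,0,-0.05,0],[0.0005,0.008,-0.002,0,0,-0.1,0],[0.001,0.0123,-0.002,0,0,-0.15,0],[0.0018,0.0163,-0.002,0,0,-0.2,0],[0.0028,0.0203,-0.002,0,0,-0.25,0],[0.0039,0.0242,-0.002,0,0,-0.3,0],[0.0039,0.0242,-0.002,0,0,-0.3,0]]]' 40
cat > look.py <<'E'
from h import *
import cv2,sys
from scipy.spatial.transform import Rotation as R
o=manip.get_obs(); im=manip.camera('wrist'); p=o['position']
W=R.from_quat(o['ee_rot']).as_matrix()
e=p[:2]-np.array([.5846,-.3133])
print(o['clock'],p,'toolyaw',np.arctan2(W[1,0],W[0,0]),'lever angle by tcp',-np.arctan2(e[1],-e[0])+.02,'r',np.linalg.norm(e),o['ft_force'],o['grip_width'])
cv2.imwrite(sys.argv[1],cv2.resize(im,(768,576)))
E
python3 look.py pics/w4.png
```

```text
clock: 3.42
position: [0.5055, -0.3361, 0.1188]
ee_rot: [0.99, 0.14, -0.0, -0.001]
ft_force: [2.1, 4.5, -5.9]
grip_width: 0.13
3.425 [ 0.5055133  -0.33609122  0.11884567] toolyaw 0.28142738143178103 lever angle by tcp 0.3005779762037641 r 0.08230520362728344 [ 2.10578312  4.498439   -5.90927123] 0.13041999522571357
```

View pics/w4.png

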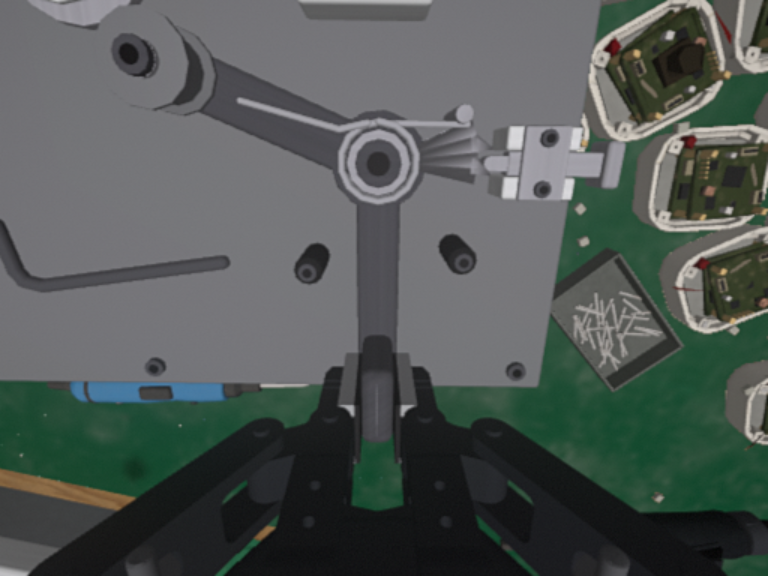

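```bash
python3 -m handwheel '[[[0,0.004,0.001,0,0,-0.05,0],[0.0005,0.0082,0.001,0,0,-0.1,0],[0.001,0.0123,0.001,0,0,-0.15,0],[0.0018,0.0163,0.001,0,0,-0.2,0],[0.0028,0.0203,0.001,0,0,-0.25,0],[0.0039,0.0246,0.001,0,0,-0.31,0],[0.0039,0.0246,0.001,0,0,-0.31,0],[0.0039,0.0246,0.001,0,0,-0.31,0]]]' 40
python3 look.py pics/w5.png
```

```text
clock: 4.47
position: [0.516, -0.3588, 0.1188]
ee_rot: [0.957, 0.291, 0.0, -0.001]
ft_force: [-1.0, 5.7, 1.6]
grip_width: 0.129
4.475 [ 0.5160009  -0.35878545  0.11876145] toolyaw 0.5906581551962563 lever angle by tcp 0.6055028450738226 r 0.08230894601108944 [-1.00352224  5.7348588   1.62370885] 0.12916015471331407
```

View pics/w5.png

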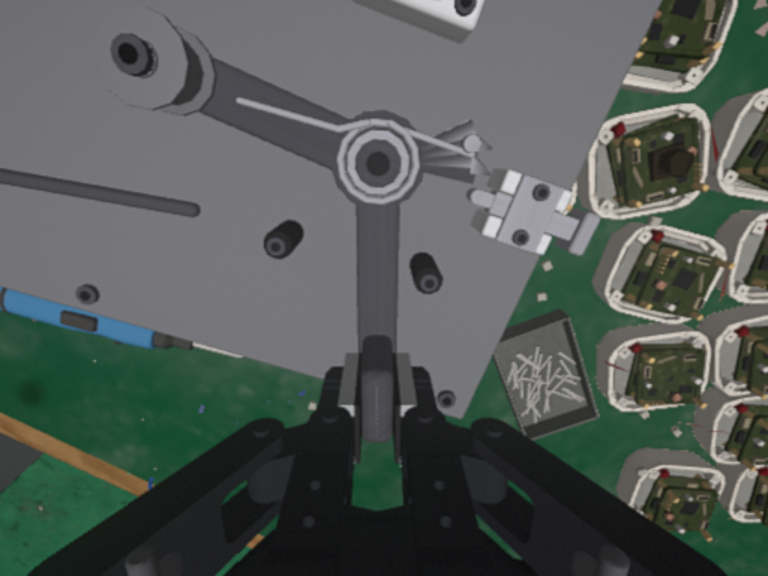

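```bash
python3 -m handwheel '[[[0,0,0,0,0,0,0],[0,0,0,0,0,0,0],[0,0,0,0,0,0,0],[0,0,0,0,0,0,0]]]'
python3 look.py pics/w6.png
python3 - <<'E'
from h import *
import cv2
a=manip.camera('top')[140:260,265:425]; cv2.imwrite('pics/top6.png',cv2.resize(a,None,fx=4.9,fy=4.9,interpolation=cv2.INTER_CUBIC))
E
```

```text
clock: 5.03
position: [0.5159, -0.3588, 0.1187]
ee_rot: [0.957, 0.291, -0.0, -0.001]
ft_force: [-1.7, 5.8, 0.7]
grip_width: 0.13
5.025 [ 0.51594808 -0.3587961   0.11873122] toolyaw 0.590601764235574 lever angle by tcp 0.6052562046987987 r 0.08235886034383684 [-1.69236947  5.80640414  0.73955827] 0.12960750637792456
```

View pics/top6.png

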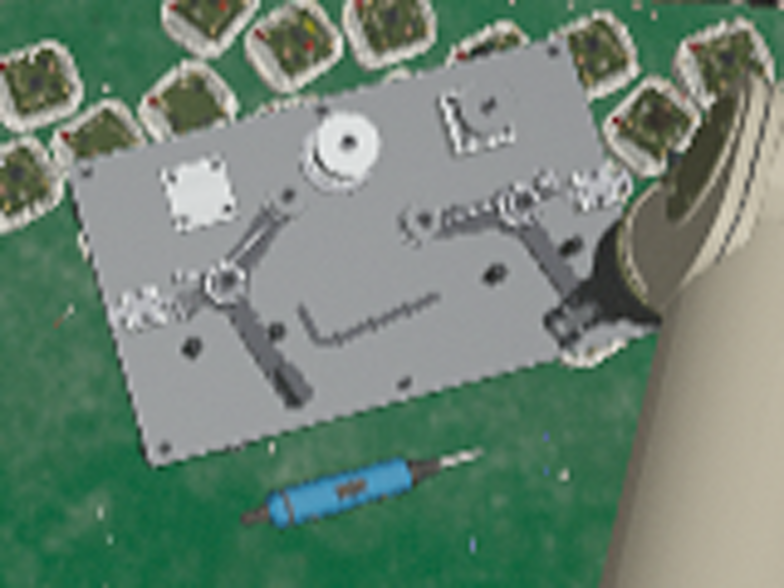

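Run:
```python
import cv2
a=cv2.imread('pics/w6.png')[80:310,300:640]; cv2.imwrite('pics/w6z.png',cv2.resize(a,None,fx=2.3,fy=2.3,interpolation=cv2.INTER_CUBIC))
```

```text
(no output)
```

View pics/w6z.png

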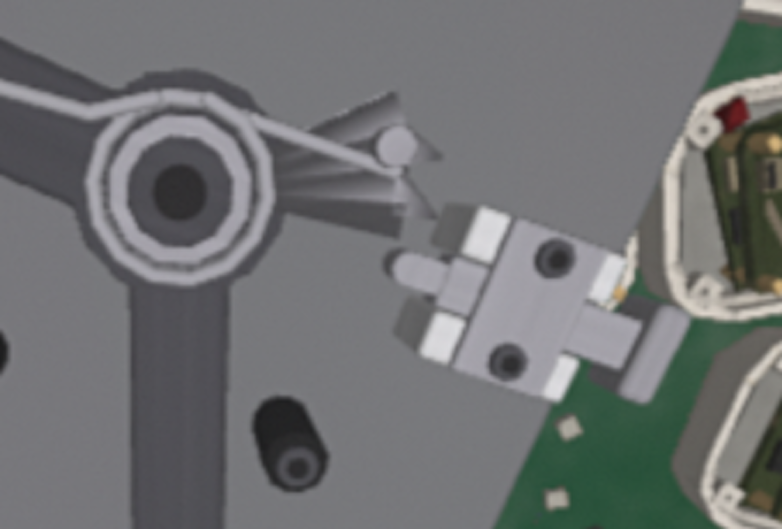

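The pawl nose at (405,270) is home, behind and clear of the second tooth. The lever is clear of the outer post. The left lever, the hex key and the pen haven't moved, so I'm handing in.

Run:
```python
from workcell import manip
print(manip.hand_in())
```

```text
the job is handed in; nothing more can be done
None
```

The right tensioner is pushed out past both ratchet teeth, and the gripper is still holding its lever there. The idler block sits in the right-hand seat and the left seat has the flat cover, so the right side was the one to move. I handed the job in at about 5 s of the 38 s allowed.

I gripped the right paddle with 40 N and swung it outward along its arc about the pivot.

**Last checks:**
- **Lever angle:** about 0.605 rad from the gripper position and 0.60 to 0.61 rad from the tool's turn. Both are inside 0.51 to 0.71 and short of the end stop at 0.74. It held steady over another half second.
- **Pawl:** in the wrist picture it is home and clear of the second tooth. The lever is also clear of its outer post.
- **Hold:** the spring's sideways force on the wrist reads about 6 N. That is below the 11 N you listed for this angle. The sensor already read 1 to 1.5 N off with nothing touching, which explains only part of the gap. The gripper is still closed on the paddle.
- **Everything else:** the left tensioner, hex key and air pen look unmoved from above. I did not check the other loose items again at the end; the arm did not work near them.

No check failed. The only disagreement was the first rough reading of the lever's resting angle from the top camera, which was about 0.1 rad off. I used the closer wrist-camera reading instead.

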